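# Snap the push-in lid onto the storage tub

### The arm

A 7-joint arm with a two-finger parallel gripper is mounted at the origin on the work surface. World frame = base frame: x ahead of the robot, y to its left, z up, the work surface at z = 0. Lengths are in mm, angles in rad, forces in N, time in s.
With the tool pointing down it reaches from about 350 to 900 mm from the base axis. Payload 19.9 kg.
Tool frame: the origin (TCP) lies at the very end of the fingers, on their centre line; the grasp point (between the pads) lies 19 mm behind it (env.grip_point_offset is the distance from the TCP to the grasp point, in mm); y points along the fingers, x is the direction in which the jaws open and shut, and the axes are right-handed (so a half turn about y gives the same grasp; the last joint's range is limited). The gripper opens to 85 mm and grips with 20 to 120 N. Pads are 22 mm wide; open, the fingers measure 114 mm over their backs; the gripper's body (76 mm by 85 mm) begins 54 mm behind the grasp point. The pads swing forward as they close: fully open they stand 13 mm farther back than shut.
Start: joints at [-1.214, 0.417, -0.01, 1.614, 0.005, 1.111, -0.053], TCP at [242.107, 576.179, 197.46] pointing down, gripper open.
Joint ranges: [-2.81, 2.81], [-0.39, 2.02], [-1.27, 1.25], [0.06, 2.57], [-1.19, 4.33], [0.19, 2], [-2.82, 2.82]. Speed limits (rad/s): [1.89, 1.89, 2.39, 2.39, 3.01, 3.01, 3.01].

### API

Orientations are given as a rotation vector (axis times angle).
In Python, from bench import env, vision, hand_in, spotter gives the robot as it stands.
- The arm moves only by the tool step_arm, never from a script. Its argument "motion" is a list of rows, each a list of 7 numbers: the turn, a rotation vector about the tool's x, y, z in units of 8 degrees (1.0 is 8 degrees), then the shift along the tool's x, y, z in units of 40 mm (1.0 is 40 mm), then the closure, from 0 (fully open) to 1 (shut). A call has 1 to 12 rows; each row shifts and turns the commanded pose from where the row before left it, along the tool's axes as they then stand; what a row does not reach is not made up. A row lasts 1/10 s, in which the tool goes at most 50 mm and 8.59 degrees, less where a joint would pass 70% of its speed; a pose out of reach is approached as far as the arm can. A call is refused whole if a number of a shift passes 1 or a number of a turn 1, either way. A call with a gripper value outside its range is refused whole. The fingers move at their own pace and stop on an object; the grip force is fixed at half the most. Time passes only in rows, so rows that do not move let the fingers close. It gives the time, the measured TCP pose, the force and the opening at its end, in the units of the state.
- env.get_state(): the state, without advancing time (a new reading comes with each control period).
- vision.snapshot(name): name is "scene" or "top"; returns a dict with "frame" (400x640x3 uint8, red, green, blue), "mtx" (3x3 intrinsics, pixels), "rvec" (rotation vector, rad) and "tvec" (3), from world to camera coordinates, as OpenCV has them. Camera axes: x right, y down, z forward; pixel columns grow to the right and rows downward; lengths in mm; the calibration is good to about 2 mm. A picture is of the moment at which its call begins. There is no depth.
- hand_in(): hands the job in, once; it reports no verdict.
Trained networks look in a picture, given as the dict that the camera call returned (one of the last four; its "shot" number tells which), for a name from the list of things; names that differ only in an ending like _2 or _b are one class to them, and where a whole thing is asked for, a point or a joint stands for the part that bears it (a point fixed in the world has none). Each returns a list of dicts, best first, with "p" (0 to 1); they miss things now and then, are a little off and sometimes report something else, mostly with a low value. They report only what shows in the picture. A call takes as long as a camera call. They do not tell look-alikes from the thing itself.
- spotter.search_frame(picture, target): "box" ([left, top, right, bottom] in pixels, round what is visible of it).
- spotter.regions_of(picture, target): "pixels" (400x640 bool, what is visible of it) and "box" ([left, top, right, bottom] in pixels, round what is visible of it).
- spotter.landmark_of(picture, target): "xy" ([column, row] in pixels: a listed point, or the origin of a listed thing).
The state is a dict: "time": time; "q": joint angles; "dq": joint speeds; "tau": joint torques, N m; "tool_pos": TCP position; "tcp_rot": TCP orientation; "contact_force": force on the tool from outside, world axes, zero at the start; "moment": the same for the moment, N m; "width": opening from 0.0 (shut) to 1.0 (fully open).
Only numpy, scipy, OpenCV 4.12 (cv2) and the standard library are available. Lean on these libraries where they do the work, as an engineer would, in place of code of your own. Each camera call takes 0.05 s, during which the arm holds its last target.

### The job

Put away the open tub on the trolley: take the lid that fits it, the wider of the two loose lids, set it in the tub's mouth and press it straight down with the gripper until it snaps fully home, then let go. Leave the smaller lid and the black mate cup where they stand; do not drop the lid in.

Things in the scene. Friction and masses are not known exactly. Their poses are not given: they have to be found in the camera images.
- tub: open round cream plastic tub, loose, 0.5 kg, 116 mm outside diameter, 85 mm tall, mouth 104 mm across. Origin: centre of its underside; z up. Four sprung nubs 6 mm below the rim inside leave 93 mm between opposite nubs; they yield to the lid's bead (98 mm) at about 10 to 20 N of downward push and spring back above it. The tub may slide a little as the lid centres itself
- lid: wider cream push-in lid, 0.1 kg, lying right way up. Heights from its origin (centre of plug's underside, z up): plug tapers from 72 mm across at 0 to 92 at 8 mm; bead 98 mm across at 15-17; neck; flange 120 mm across at 27-31; upright round knob 30 mm across at 31-63. Fully home, flange on the tub's rim, this origin is 58 mm above the tub's; merely laid in, it stops about 9 mm higher on the nubs
- small_lid: a smaller lid of the same look, made for another tub, flange 82 mm diameter, the same knob and heights; origin at the centre of its underside. It would drop into the tub. Leave it
- mate_cup: black glass mate cup, 76 mm across the rim, 85 mm tall, standing farther back among a green canister (76 mm wide, 105 mm tall) and a white egg cup; origin at the centre of its underside. Leave it
There are look-alikes about, which are no part of the job. What is shaped like the lid but pink or yellow is not meant. Leave any brown look-alike of the tub alone.

How it is judged (in metres and radians):
On the way:
1. the gripper holds or pushes the lid down into the tub's mouth (horizontal distance between lid and tub below 0.015 m and z of lid in the frame of tub between 0.05 and 0.066 m and contact force between any of the fingers, the arm and lid above 3 N), for 0.05 s.
At the end, for the whole second after the job is handed in: The wider lid is snapped into the tub: centred within 10 mm, its flange down on the rim to within 4 mm (6 degrees), with the tub standing upright (within 10 degrees) on the trolley, both at rest (horizontal distance between lid and tub below 0.01 m and z of lid in the frame of tub between 0.052 and 0.062 m and angle between the z axis of lid and the z axis of tub, either way round below 0.1 rad and angle between tub's own z axis and vertical below 0.17 rad and height (world z) of tub below 0.01 m and linear speed of each of lid, tub below 0.02 m/s); the robot touches nothing.
It fails at once if the smaller lid is moved more than 40 mm (distance of small_lid from where it was at the start of the episode above 0.04 m).
It fails at once if the mate cup is moved more than 40 mm or tipped over (distance of mate_cup from where it was at the start of the episode above 0.04 m or angle between mate_cup's own z axis and vertical above 0.5 rad).
It fails at once if the lid is dropped into the tub (it moves fast, untouched by the robot, above the tub) (horizontal distance between lid and tub below 0.05 m and linear speed of lid above 0.6 m/s and contact force between each of the fingers, the arm and lid below 0.1 N).
It also fails if it takes over 40 s, if anything falls off the work surface, if the arm or the gripper's body presses on something with over 40 N, if the wrist force passes 120 N, or if a joint passes its speed limit or range.

## Working session

There is one attempt and no reset: what is moved stays moved. The work goes in short steps, Python scripts to look and compute and a tool call to move; the robot and the scene stay as the last step left them, time stands still between calls to the robot, and variables do not carry over. Pictures are saved under pics/ and viewed, and the job is handed in when it is done.

Besides the shell and the picture viewer there is one more tool, called after "Request:" by a JSON object that holds its "name" and its "arguments". step_arm: Moves the arm, as the interface text tells. Its arguments: {"type":"object","properties":{"motion":{"type":"array"}},"required":["motion"]}

```bash
ls; mkdir -p pics
python3 - <<'E'
from bench import env, vision, spotter
import cv2
print(env.get_state())
for n in ("scene","top"):
    s=vision.snapshot(n); cv2.imwrite(f"pics/{n}0.png",s["frame"][:,:,::-1])
    print(n,s["mtx"].tolist(),s["rvec"],s["tvec"])
    for t in ("tub","lid","small_lid","mate_cup"):
        for d in spotter.search_frame(s,t)[:5]: print(t,[round(v) for v in d["box"]],round(d["p"],2))
        for d in spotter.landmark_of(s,t)[:5]: print("   lm",t,d["xy"],round(d["p"],2))
E
```

```text
pics
{'time': 0.0, 'q': array([-1.21448517,  0.41795699, -0.01031306,  1.61417968,  0.00468061,
        1.11068503, -0.05300099]), 'dq': array([-3.20835633e-05,  8.81182321e-04, -2.48204174e-04,  1.21938051e-04,
        7.25482081e-04, -4.31552398e-04, -4.87106741e-04]), 'tau': array([-1.65063452e-04, -8.64419818e+01,  6.78861570e-01, -4.34909034e+01,
        1.90948433e-02,  7.21683173e-03, -1.19568585e-05]), 'tool_pos': array([241.97739634, 575.83702931, 196.86852336]), 'tcp_rot': array([-1.37227393, -0.91067758,  0.91226462]), 'contact_force': array([-0.10605022, -0.72922892, -0.16808111]), 'moment': array([-0.02907802, -0.04730761,  0.00716714]), 'width': 1.0015596847047747}
scene [[452.2638028566046, 0.0, 308.43509491358554], [0.0, 452.2638028566046, 189.53994401858182], [0.0, 0.0, 1.0]] [ 2.22003267  1.36645828 -0.41885912] [-312.41932517 -352.57285789 1427.18559597]
tub [179, 226, 242, 284] 0.71
tub [244, 158, 294, 212] 0.6
   lm tub [213.4, 263.3] 0.89
   lm tub [269.0, 191.9] 0.69
lid [337, 150, 379, 184] 0.9
lid [295, 110, 340, 144] 0.78
lid [395, 131, 437, 169] 0.65
   lm 
[... 269 characters left out ...]
up [156, 207, 191, 238] 0.62
   lm mate_cup [389.4, 223.6] 0.58
top [[519.8506746591348, 0.0, 324.3819767823147], [0.0, 519.8506746591348, 190.58799416203613], [0.0, 0.0, 1.0]] [ 2.09199506 -2.13812086  0.20698161] [  90.33727686  539.42084611 1388.72552923]
tub [405, 144, 452, 190] 0.93
tub [337, 189, 379, 236] 0.71
   lm tub [356.4, 213.7] 0.73
   lm tub [420.5, 173.3] 0.57
lid [261, 236, 303, 282] 0.86
lid [191, 175, 232, 217] 0.76
lid [247, 180, 292, 218] 0.57
   lm lid [271.8, 201.1] 0.92
   lm lid [212.1, 199.0] 0.91
   lm lid [282.1, 257.1] 0.74
small_lid [430, 202, 460, 231] 0.64
   lm small_lid [444.9, 217.3] 0.79
mate_cup [262, 120, 287, 150] 0.82
   lm mate_cup [277.6, 140.9] 0.64
```

View pics/scene0.png

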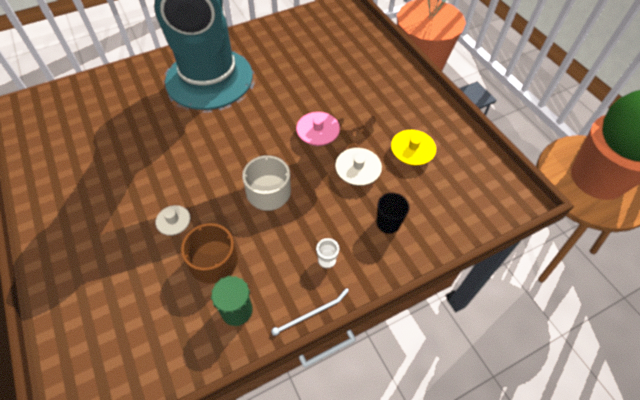

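View pics/top0.png

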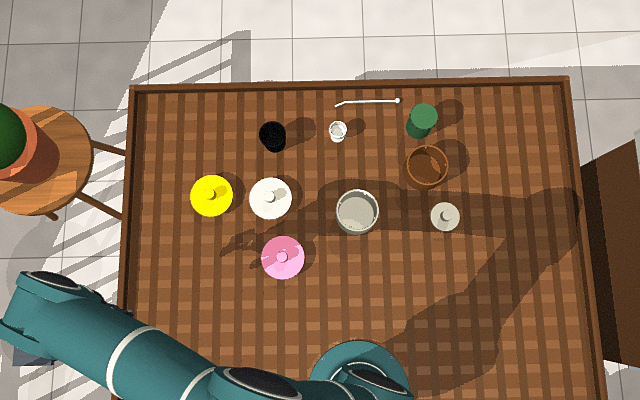

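Candidates for the lid in the top view are yellow (211,196), cream (270,199), pink (283,257) and the small cream one (445,217). For the tub they are cream (357,212) and brown (427,166). The wide cream lid at (270,199) and the cream tub at (357,212) fit the description. I'll confirm both in a crop and measure them.

```bash
cat > h.py <<'E'
import numpy as np, cv2
from scipy.optimize import least_squares
a=np.linspace(0,2*np.pi,120)
def circ(x,y,z,r): return np.c_[x+r*np.cos(a),y+r*np.sin(a),z+0*a]
def proj(s,P): return cv2.projectPoints(np.float64(P).reshape(-1,1,3),s["rvec"],s["tvec"],s["mtx"],None)[0].reshape(-1,2)
TUB=[(0,58),(85,58)]; LID=[(0,36),(27,60),(31,60),(31,15),(63,15)]; SL=[(27,41),(31,41),(63,15)]
def hull(s,x,y,parts,z0=0):
    return cv2.convexHull(np.float32(np.vstack([proj(s,circ(x,y,z+z0,r)) for z,r in parts])))
def cen(h):
    m=cv2.moments(h); return np.array([m["m10"]/m["m00"],m["m01"]/m["m00"]]),m["m00"]
def ray(s,uv,z):
    R=cv2.Rodrigues(s["rvec"])[0]; d=R.T@np.linalg.inv(s["mtx"])@[uv[0],uv[1],1]; c=-R.T@np.asarray(s["tvec"]).ravel()
    return (c+d*(z-c[2])/d[2])[:2]
def fit(obs,parts,z0=0):  # obs: list of (snap,maskhull)
    f=lambda p:np.concatenate([cen(hull(s,*p,parts,z0))[0]-cen(m)[0] for s,m in obs])
    x0=ray(obs[0][0],cen(obs[0][1])[0],30+z0)
    r=least_squares(f,x0); return r.x,r.fun
def maskhull(s,uv,box):
    f=s["frame"]; l,t,r,b=box
    hsv=cv2.cvtColor(f,cv2.COLOR_RGB2HSV); m=((hsv[...,1]<70)&(hsv[...,2]>90)).astype(np.uint8)
    k=np.zeros_like(m); k[t:b,l:r]=m[t:b,l:r]
    n,lab,st,_=cv2.connectedComponentsWithStats(k); i=1+np.argmax(st[1:,4])
    return cv2.convexHull(np.float32(np.argwhere(lab==i)[:,::-1])),lab==i
E
python3 - <<'E'
from h import *
from bench import env,vision
sc=vision.snapshot("scene"); tp=vision.snapshot("top")
B={"lid":(LID,(325,140,390,192),(240,170,300,228)),"tub":(TUB,(235,150,300,216),(328,182,386,242)),"small":(SL,(150,198,195,240),(425,195,465,236))}
im=[sc["frame"].copy(),tp["frame"].copy()]
for n,(p,b1,b2) in B.items():
    o=[(sc,maskhull(sc,0,b1)[0]),(tp,maskhull(tp,0,b2)[0])]
    x,r=fit(o,p); print(n,x.round(1),r.round(2),[ (cen(m)[1],cen(hull(s,*x,p))[1]) for s,m in o])
    for ob in o: print("  single",fit([ob],p)[0].round(1))
    for k,(s,m) in enumerate(o):
        cv2.polylines(im[k],[np.int32(hull(s,*x,p).round())],True,(255,0,0),1)
c=[cv2.resize(im[0][110:260,140:400],None,fx=3,fy=3)[:,:,::-1],cv2.resize(im[1][150:270,230:470],None,fx=3,fy=3)[:,:,::-1]]
cv2.imwrite("pics/c0.png",c[0][:,:780]);cv2.imwrite("pics/c1.png",c[1])
R=cv2.Rodrigues(env.get_state()["tcp_rot"])[0];print(R.round(3))
E
```

```text
lid [528.6 231. ] [ 0.34 -0.3   0.45  0.06] [(1366.0, 1334.563229424879), (1360.5, 1411.593414772884)]
  single [529.  229.8]
  single [528.8 232.3]
tub [480.1  -6.8] [ 1.13 -0.14 -0.65  0.37] [(2114.0, 2225.60811568622), (1513.5, 1579.0775675394107)]
  single [479.1  -6.8]
  single [481.1  -9.9]
small [ 466.9 -256.5] [ 0.39 -0.41  0.51 -0.28] [(790.0, 797.1369036355754), (648.5, 682.048997373553)]
  single [ 467.6 -257.7]
  single [ 466.2 -255. ]
[[ 0.387 -0.    -0.922]
 [ 0.922 -0.     0.387]
 [-0.    -1.    -0.   ]]
```

View pics/c0.png

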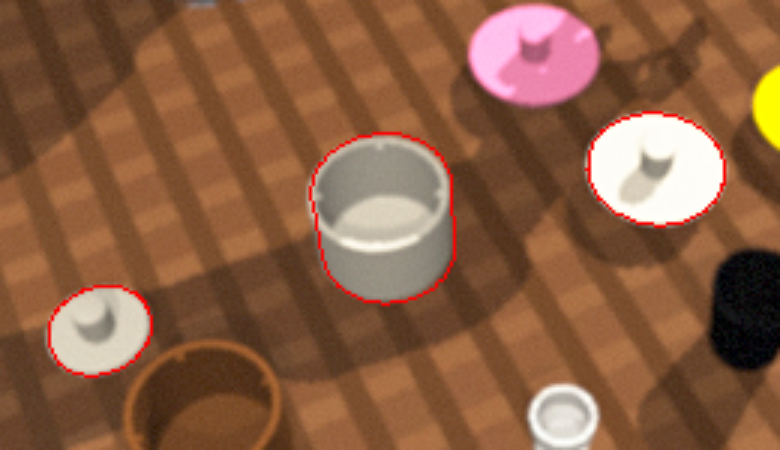

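View pics/c1.png

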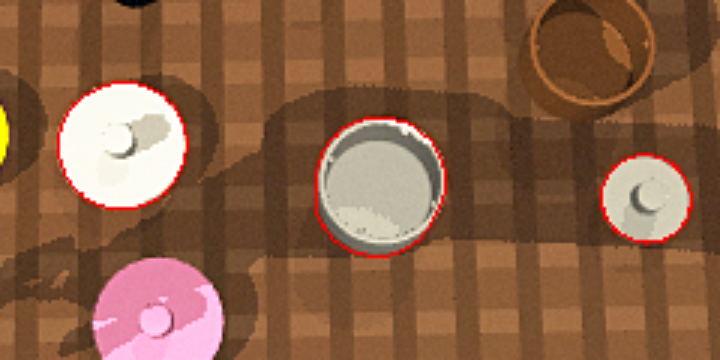

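Crops confirm it. The wide white lid is next to the pink one (top view 270,199) at about (529, 231). The cream tub with four nubs (357,212) is at about (480, -8). The small lid is well away at (467, -257). Next I move above the lid.

Request:
{"name": "step_arm", "arguments": {"motion": [[0,0,0,-0.2,0,-0.4,0],[0,0,0,-0.43,0,-0.83,0],[0,0,0,-0.43,0,-0.83,0],[0,0,0,-0.43,0,-0.83,0],[0,0,0,-0.43,0,-0.83,0],[0,0,0,-0.43,0,-0.83,0],[0,0,0,-0.43,0,-0.83,0],[0,0,0,-0.43,0,-0.83,0],[0,0,0,-0.43,0,-0.83,0],[0,0,0,-0.43,0,-0.83,0],[0,0,0,-0.43,0,-0.83,0],[0,0,0,-0.43,0,-0.83,0]]}}

```text
time: 2.2
tool_pos: [518.1, 244.5, 197.7]
tcp_rot: [-1.372, -0.911, 0.911]
contact_force: [0.4, 0.3, 0.2]
width: 1.0
```

Request:
{"name": "step_arm", "arguments": {"motion": [[0,0,0,-0.2,0,-0.36,0],[0,0,0,0,0.7,0,0],[0,0,0,0,0.8,0,0],[0,0,0,0,0.8,0,0],[0,0,0,0,0.2,0,0],[0,0,0,0,0,0,0]]}}

```text
time: 2.8
tool_pos: [527.0, 233.0, 97.1]
tcp_rot: [-1.372, -0.91, 0.913]
contact_force: [-0.0, 0.7, 0.5]
width: 1.003
```

Run:
```python
from h import *
from bench import env,vision
st=env.get_state();print(st["tool_pos"],st["time"],st["contact_force"])
sc=vision.snapshot("scene"); tp=vision.snapshot("top")
for s in(sc,tp): print(proj(s,[st["tool_pos"]]),proj(s,[[528.7,231,63]]))
c=np.hstack([cv2.resize(sc["frame"][90:220,290:420],None,fx=3,fy=3),cv2.resize(tp["frame"][130:260,210:340],None,fx=3,fy=3)])
cv2.imwrite("pics/g1.png",c[:,:,::-1])
```

```text
[527.00308628 232.98090721  97.05566954] 2.8 [-0.01937707  0.70636463  0.45615259]
[[360.96966046 148.48112003]] [[359.39275627 157.5551597 ]]
[[266.99209337 193.8883435 ]] [[269.1222226  195.63250738]]
```

View pics/g1.png

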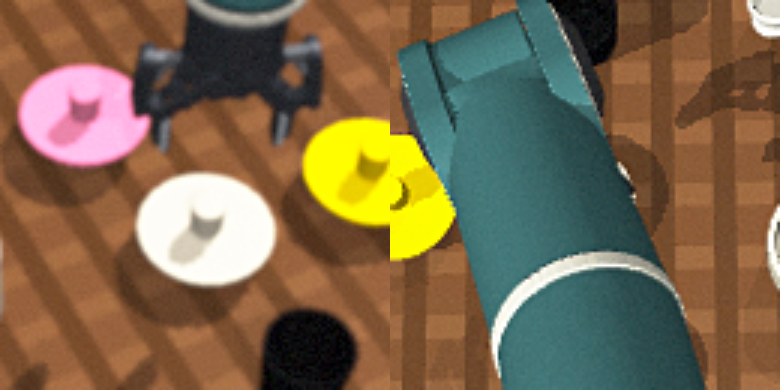

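The open fingers are above the white lid and the knob is centred between them, so I descend and grip.

Request:
{"name": "step_arm", "arguments": {"motion": [[0,0,0,-0.03,0.5,-0.06,0],[0,0,0,0,0.5,0,0],[0,0,0,0,0.4,0,0],[0,0,0,0,0.1,0,0],[0,0,0,0,0,0,0],[0,0,0,0,0,0,1],[0,0,0,0,0,0,1],[0,0,0,0,0,0,1],[0,0,0,0,0,0,1],[0,0,0,0,0,0,1],[0,0,0,0,0,0,1],[0,0,0,0,0,0,1]]}}

```text
time: 4.1
tool_pos: [529.1, 231.7, 37.5]
tcp_rot: [-1.372, -0.911, 0.912]
contact_force: [0.9, 0.2, -0.6]
width: -0.0
```

Run:
```python
from h import *
from bench import env,vision
st=env.get_state();print(st["tool_pos"],st["time"],st["contact_force"],st["width"])
sc=vision.snapshot("scene"); tp=vision.snapshot("top")
c=np.hstack([cv2.resize(sc["frame"][90:220,290:420],None,fx=3,fy=3),cv2.resize(tp["frame"][130:260,210:340],None,fx=3,fy=3)])
cv2.imwrite("pics/g2.png",c[:,:,::-1])
```

```text
[529.07230806 231.67551064  37.47662393] 4.1 [ 0.88460382  0.1688629  -0.57310067] -0.00045053315372335054
```

View pics/g2.png

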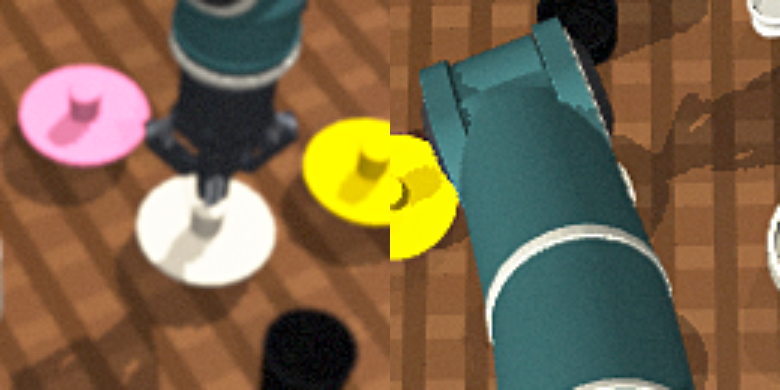

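The fingers shut completely with no knob between them, so the grasp missed. I'll check the reported TCP against the picture.

Run:
```python
from h import *
from bench import env,vision
st=env.get_state()
sc=vision.snapshot("scene")
R=cv2.Rodrigues(st["tcp_rot"])[0]
f=cv2.resize(sc["frame"][110:210,310:410],None,fx=6,fy=6,interpolation=cv2.INTER_CUBIC)
def mk(p,c):
    u=(proj(sc,[p])[0]-[310,110])*6+3; cv2.circle(f,tuple(int(v) for v in u),4,c,-1); print(u)
mk(st["tool_pos"],(255,0,0)); mk(st["tool_pos"]-R[:,1]*19,(0,255,0)); mk([528.7,231,63],(0,0,255)); mk([528.7,231,31],(255,0,255))
for z in (63,31): cv2.polylines(f,[np.int32((proj(sc,circ(528.7,231,z,15))-[310,110])*6+3)],True,(0,160,255),1)
cv2.imwrite("pics/g3.png",f[:,:,::-1]); print(env.grip_point_offset)
```

```text
[295.76130968 324.24429813]
[299.7516522  297.64233344]
[299.35653761 288.3309582 ]
[292.68578089 333.14126284]
18.700000000000003
```

View pics/g3.png

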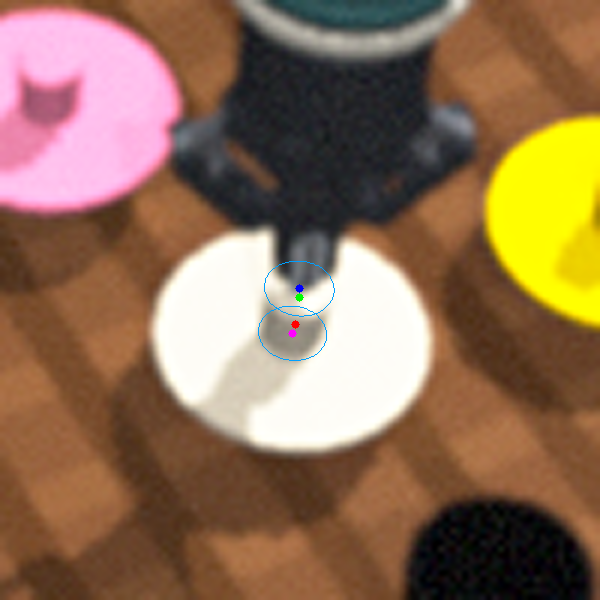

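The TCP should be at z = 37, but the fingertips show above the knob top, around (312,285) in this crop, and there is no contact force. The real tip seems to be about 25-30 mm higher than reported. I'll probe the knob top gently with the shut fingers to measure it.

Request:
{"name": "step_arm", "arguments": {"motion": [[0,0,0,0,0.05,0,1],[0,0,0,0,0,0,1]]}}

```text
time: 4.45
tool_pos: [528.9, 231.6, 35.2]
tcp_rot: [-1.372, -0.911, 0.912]
contact_force: [-0.9, 0.2, -0.5]
width: 0.002
```

Run:
```python
from h import *
from bench import env,vision
sc=vision.snapshot("scene")
f=cv2.resize(sc["frame"][120:190,325:395],None,fx=8,fy=8,interpolation=cv2.INTER_NEAREST)
cv2.imwrite("pics/g4.png",f[:,:,::-1])
```

```text
(no output)
```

View pics/g4.png

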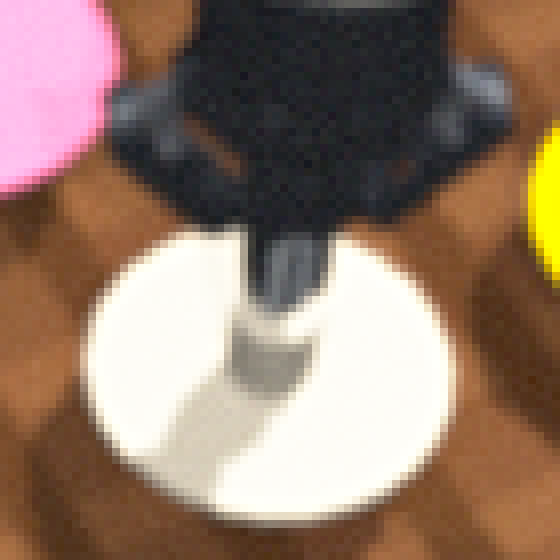

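Run:
```python
from h import *
from bench import env,vision
sc=vision.snapshot("scene")
for z in (63,70,80): print(z,ray(sc,(360.4,158.5),z))
```

```text
63 [532.54012385 231.75747441]
70 [536.94550475 228.41268147]
80 [543.23890603 223.63440583]
```

Request:
{"name": "step_arm", "arguments": {"motion": [[0,0,0,0,0.06,0,1],[0,0,0,0,0,0,1]]}}

```text
time: 4.75
tool_pos: [528.9, 231.6, 32.8]
tcp_rot: [-1.372, -0.911, 0.912]
contact_force: [-0.3, -0.4, 0.4]
width: 0.001
```

Request:
{"name": "step_arm", "arguments": {"motion": [[0,0,0,0,0.05,0,1],[0,0,0,0,0,0,1]]}}

```text
time: 4.95
tool_pos: [528.9, 231.6, 30.8]
tcp_rot: [-1.372, -0.911, 0.912]
contact_force: [-0.0, -0.2, -0.3]
width: 0.0
```

Request:
{"name": "step_arm", "arguments": {"motion": [[0,0,0,0,0.05,0,1],[0,0,0,0,0,0,1]]}}

```text
time: 5.15
tool_pos: [529.3, 231.8, 29.3]
tcp_rot: [-1.372, -0.912, 0.911]
contact_force: [-1.0, -0.6, 4.6]
width: 0.003
```

Run:
```python
from h import *
from bench import env,vision
sc=vision.snapshot("scene")
f=cv2.resize(sc["frame"][120:190,325:395],None,fx=8,fy=8,interpolation=cv2.INTER_NEAREST)
cv2.imwrite("pics/g5.png",f[:,:,::-1])
tp=vision.snapshot("top")
cv2.imwrite("pics/g5t.png",cv2.resize(tp["frame"][110:260,180:340],None,fx=4,fy=4)[:,:,::-1])
```

```text
(no output)
```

View pics/g5.png

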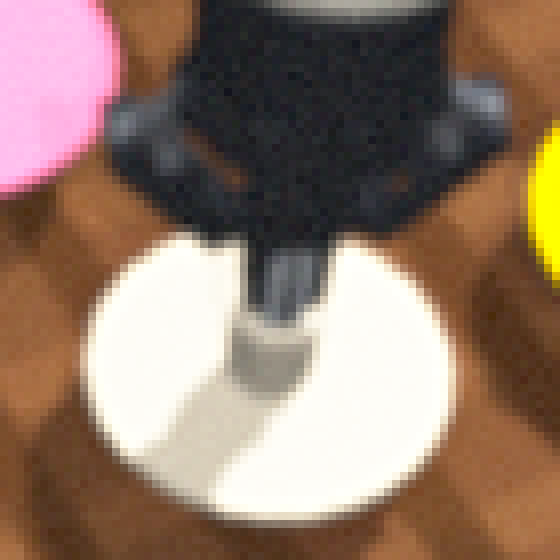

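View pics/g5t.png

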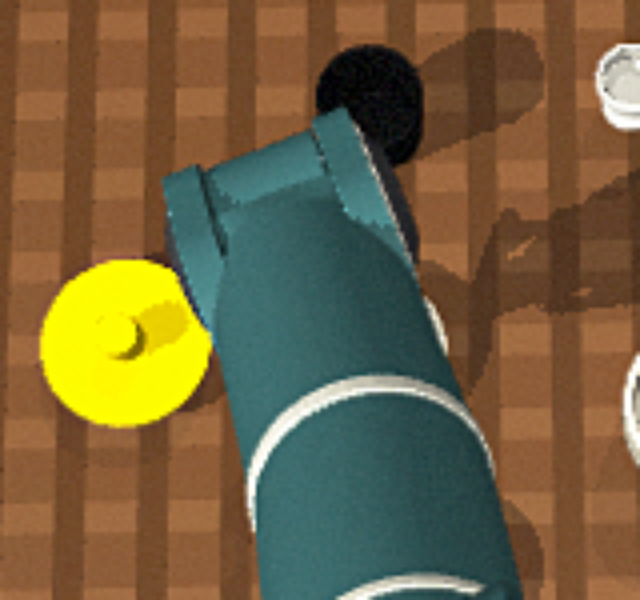

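Contact (4.6 N) came at reported z = 29.5, so the tip is about 33 mm higher than reported; the xy agrees in the picture. I raise a little, open, go down around the knob and grip.

Request:
{"name": "step_arm", "arguments": {"motion": [[0,0,0,0,-0.15,0,1],[0,0,0,0,0,0,0],[0,0,0,0,0,0,0],[0,0,0,0,0,0,0],[0,0,0,0,0,0,0],[0,0,0,0,0,0,0]]}}

```text
time: 5.85
tool_pos: [529.0, 231.7, 35.0]
tcp_rot: [-1.372, -0.911, 0.912]
contact_force: [0.2, -0.2, 0.4]
width: 0.844
```

Request:
{"name": "step_arm", "arguments": {"motion": [[0,0,0,0,0.2,0,0],[0,0,0,0,0.25,0,0],[0,0,0,0,0.2,0,0],[0,0,0,0,0,0,0]]}}

```text
time: 6.25
tool_pos: [528.2, 231.3, 7.4]
tcp_rot: [-1.371, -0.909, 0.913]
contact_force: [0.3, -0.4, -0.7]
width: 0.999
```

Request:
{"name": "step_arm", "arguments": {"motion": [[0,0,0,0,0.05,0,0],[0,0,0,0,0,0,1],[0,0,0,0,0,0,1],[0,0,0,0,0,0,1],[0,0,0,0,0,0,1],[0,0,0,0,0,0,1],[0,0,0,0,0,0,1],[0,0,0,0,0,0,1]]}}

```text
time: 7.05
tool_pos: [529.2, 231.8, 7.5]
tcp_rot: [-1.372, -0.912, 0.911]
contact_force: [-2.3, -0.8, 6.6]
width: 0.328
```

Run:
```python
from h import *
from bench import env,vision
sc=vision.snapshot("scene")
f=cv2.resize(sc["frame"][120:190,325:395],None,fx=8,fy=8,interpolation=cv2.INTER_NEAREST)
cv2.imwrite("pics/g6.png",f[:,:,::-1])
```

```text
(no output)
```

View pics/g6.png

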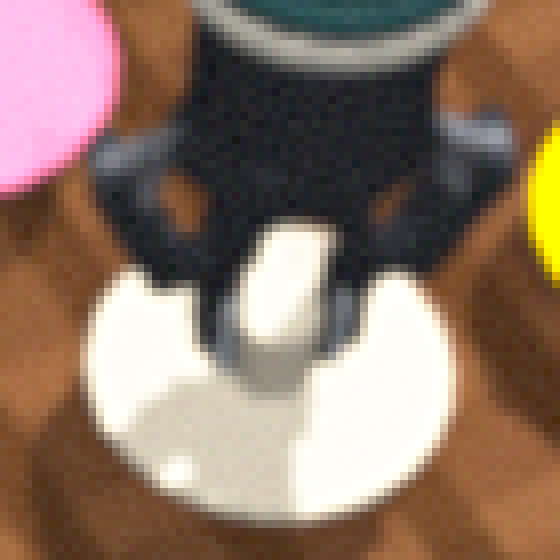

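The knob is held (width 0.33, about 28 mm). I lift the lid.

Request:
{"name": "step_arm", "arguments": {"motion": [[0,0,0,0,-0.2,0,1],[0,0,0,0,-0.5,0,1],[0,0,0,0,-0.7,0,1],[0,0,0,0,-0.7,0,1],[0,0,0,0,-0.6,0,1],[0,0,0,0,-0.3,0,1],[0,0,0,0,0,0,1]]}}

```text
time: 7.8
tool_pos: [529.8, 232.1, 128.6]
tcp_rot: [-1.372, -0.913, 0.909]
contact_force: [1.1, -0.3, -1.0]
width: 0.327
```

Run:
```python
from h import *
from bench import env,vision
sc=vision.snapshot("scene")
f=cv2.resize(sc["frame"][80:230,230:430],None,fx=4,fy=4)
cv2.imwrite("pics/g7.png",f[:,:,::-1])
```

```text
(no output)
```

View pics/g7.png

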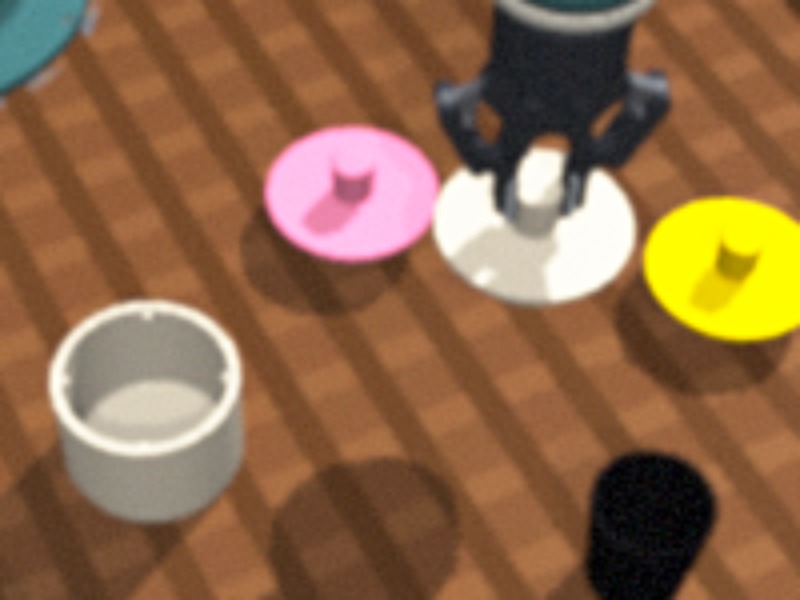

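The lid is held level. I'll check its pose in hand and refine the tub's.

Run:
```python
from h import *
from bench import env,vision
sc=vision.snapshot("scene"); tp=vision.snapshot("top")
st=env.get_state(); print(st["tool_pos"])
h,m=maskhull(sc,0,(335,115,392,160))
for z0 in (115,121,127): print(z0,fit([(sc,h)],LID,z0),cen(h)[1])
f=sc["frame"]
# tub rim: bright rim ellipse fit both cams
def rim(s,box):
    h,m=maskhull(s,0,box); return h
o=[(sc,rim(sc,(235,150,300,216))),(tp,rim(tp,(328,182,386,242)))]
print(fit(o,TUB),[fit([q],TUB)[0] for q in o])
# contour-distance fit, robust
def res(p):
    out=[]
    for s,h in o:
        H=hull(s,p[0],p[1],TUB)
        out+= [cv2.pointPolygonTest(H,(float(q[0]),float(q[1])),True) for q in h.reshape(-1,2)]
    return np.array(out)
r=least_squares(res,[480,-8],loss="soft_l1");print(r.x,r.cost,np.abs(r.fun).mean())
c=tp["frame"][175:250,320:395].copy();c=cv2.resize(c,None,fx=8,fy=8,interpolation=cv2.INTER_NEAREST)
for z,rr in((85,58),(85,52),(0,58)): cv2.polylines(c,[np.int32((proj(tp,circ(*r.x,z,rr))-[320,175])*8+4)],True,(255,0,0),1)
cv2.imwrite("pics/t1.png",c[:,:,::-1])
```

```text
[528.43038355 231.48577623 125.91026532]
115 (array([526.38012677, 233.44366816]), array([-2.6896123e-07, -2.5544972e-07])) 1502.5
121 (array([530.54048173, 230.30013917]), array([-1.83100678e-06, -1.18810021e-06])) 1502.5
127 (array([534.70068928, 227.15669475]), array([4.55699478e-08, 1.46759419e-07])) 1502.5
(array([479.49519193,  -9.28437097]), array([0.31008048, 0.25136306, 0.27779724, 0.51588534])) [array([477.92456697,  -7.39790938]), array([481.02428885,  -9.96655057])]
[479.89376772  -7.99760381] 13.140298244670303 0.6076178866036901
```

View pics/t1.png

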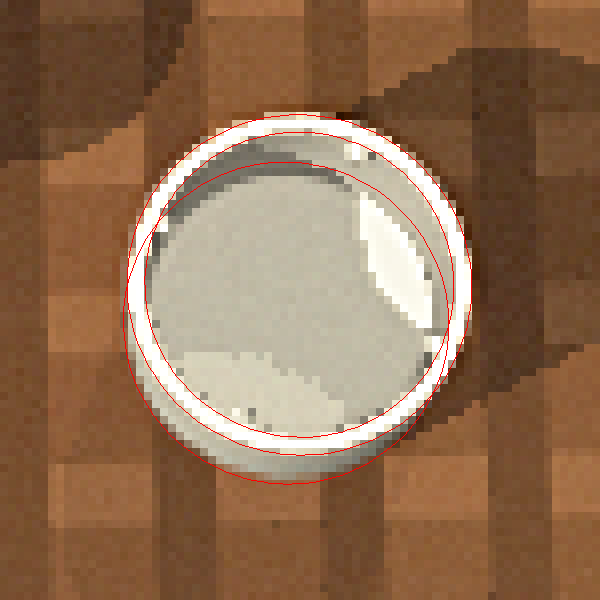

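Request:
{"name": "step_arm", "arguments": {"motion": [[0,0,0,-0.3,0,-0.06,1],[0,0,0,-0.6,0,-0.12,1],[0,0,0,-0.75,0,-0.15,1],[0,0,0,-0.75,0,-0.15,1],[0,0,0,-0.75,0,-0.15,1],[0,0,0,-0.75,0,-0.15,1],[0,0,0,-0.75,0,-0.15,1],[0,0,0,-0.65,0,-0.13,1],[0,0,0,-0.5,0,-0.1,1],[0,0,0,-0.2,0,-0.05,1],[0,0,0,0,0,0,1],[0,0,0,0,0,0,1]]}}

```text
time: 9.15
tool_pos: [480.7, -7.7, 126.8]
tcp_rot: [-1.371, -0.911, 0.912]
contact_force: [-0.5, 0.7, -0.9]
width: 0.323
```

Run:
```python
from h import *
from bench import env,vision
sc=vision.snapshot("scene"); tp=vision.snapshot("top")
st=env.get_state(); print(st["tool_pos"],st["width"])
a0=cv2.resize(sc["frame"][110:230,210:330],None,fx=3,fy=3);b=cv2.resize(tp["frame"][150:270,300:420],None,fx=3,fy=3)
cv2.imwrite("pics/p1.png",np.hstack([a0,b])[:,:,::-1])
```

```text
[480.77235643  -7.29940955 126.90931204] 0.3284974930027195
```

View pics/p1.png

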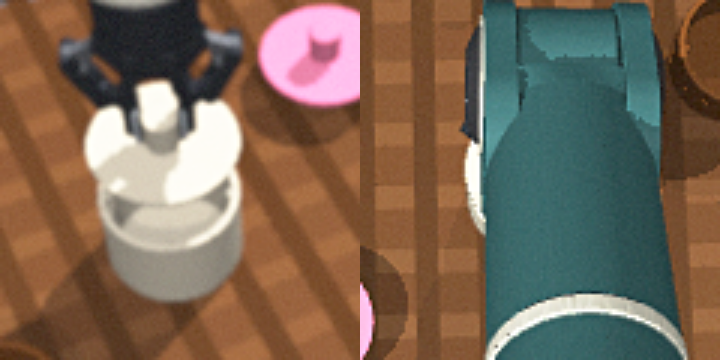

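Run:
```python
from h import *
from bench import env,vision
sc=vision.snapshot("scene")
f=cv2.resize(sc["frame"][130:220,225:315],None,fx=7,fy=7,interpolation=cv2.INTER_CUBIC)
for z,r,c in((150.3,60,(255,0,0)),): cv2.polylines(f,[np.int32((proj(sc,circ(480.5,-7.6,z,r))-[225,130])*7+3)],True,c,1)
cv2.polylines(f,[np.int32((proj(sc,circ(480,-8.3,85,58))-[225,130])*7+3)],True,(0,0,255),1)
cv2.imwrite("pics/p2.png",f[:590,:,::-1])
```

```text
(no output)
```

View pics/p2.png

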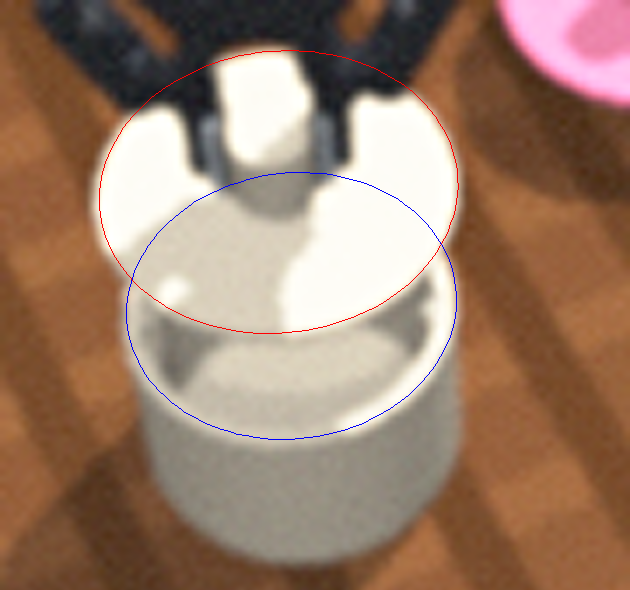

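The modelled flange and rim overlay the picture to about 2 mm. I lower the lid into the mouth.

Request:
{"name": "step_arm", "arguments": {"motion": [[0,0,0,0,0.3,0,1],[0,0,0,0,0.4,0,1],[0,0,0,0,0.25,0,1],[0,0,0,0,0.15,0,1],[0,0,0,0,0.1,0,1],[0,0,0,0,0,0,1]]}}

```text
time: 9.9
tool_pos: [480.8, -8.4, 78.9]
tcp_rot: [-1.372, -0.911, 0.912]
contact_force: [-0.1, -1.1, -1.9]
width: 0.33
```

Request:
{"name": "step_arm", "arguments": {"motion": [[0,0,0,0,0.06,0,1],[0,0,0,0,0.06,0,1],[0,0,0,0,0.06,0,1],[0,0,0,0,0,0,1]]}}

```text
time: 10.3
tool_pos: [481.0, -8.2, 72.1]
tcp_rot: [-1.372, -0.912, 0.911]
contact_force: [0.4, -0.4, 1.9]
width: 0.328
```

Request:
{"name": "step_arm", "arguments": {"motion": [[0,0,0,0,0.06,0,1],[0,0,0,0,0.06,0,1],[0,0,0,0,0,0,1]]}}

```text
time: 10.6
tool_pos: [480.2, -8.3, 66.6]
tcp_rot: [-1.371, -0.911, 0.912]
contact_force: [-0.8, 0.4, -6.0]
width: 0.331
```

Request:
{"name": "step_arm", "arguments": {"motion": [[0,0,0,0,0.06,0,1],[0,0,0,0,0,0,1]]}}

```text
time: 10.8
tool_pos: [480.6, -8.3, 65.4]
tcp_rot: [-1.371, -0.911, 0.911]
contact_force: [-9.9, -1.3, 23.8]
width: 0.329
```

Request:
{"name": "step_arm", "arguments": {"motion": [[0,0,0,0,0.04,0,1],[0,0,0,0,0,0,1]]}}

```text
time: 11.0
tool_pos: [480.8, -8.3, 65.2]
tcp_rot: [-1.371, -0.912, 0.91]
contact_force: [-24.3, 0.1, 61.7]
width: 0.329
```

Run:
```python
from h import *
from bench import env,vision
st=env.get_state(); print(st["tool_pos"],st["contact_force"])
sc=vision.snapshot("scene")
f=cv2.resize(sc["frame"][130:220,225:315],None,fx=6,fy=6,interpolation=cv2.INTER_CUBIC)
cv2.imwrite("pics/p3.png",f[:,:,::-1])
```

```text
[480.76042927  -8.29675737  65.24265153] [-24.34185287   0.09466541  61.6779395 ]
```

View pics/p3.png

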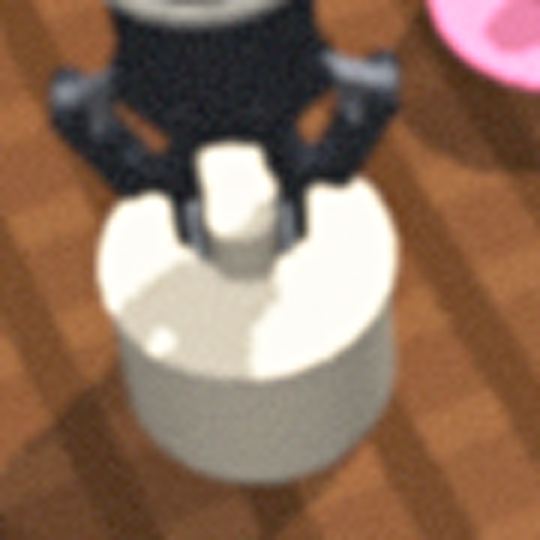

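The lid sits on the rim and resists with 62 N without going lower, so it is home. I relieve the force, then open.

Request:
{"name": "step_arm", "arguments": {"motion": [[0,0,0,0,-0.08,0,1],[0,0,0,0,0,0,1]]}}

```text
time: 11.25
tool_pos: [480.7, -8.2, 66.5]
tcp_rot: [-1.372, -0.912, 0.911]
contact_force: [0.5, 0.2, -2.6]
width: 0.328
```

Request:
{"name": "step_arm", "arguments": {"motion": [[0,0,0,0,0,0,0.5],[0,0,0,0,0,0,0],[0,0,0,0,0,0,0],[0,0,0,0,0,0,0],[0,0,0,0,0,0,0],[0,0,0,0,0,0,0]]}}

```text
time: 11.85
tool_pos: [480.8, -8.3, 66.3]
tcp_rot: [-1.372, -0.911, 0.912]
contact_force: [0.2, -1.0, -1.3]
width: 1.001
```

Request:
{"name": "step_arm", "arguments": {"motion": [[0,0,0,0,-0.2,0,0],[0,0,0,0,-0.4,0,0],[0,0,0,0,-0.6,0,0],[0,0,0,0,-0.8,0,0],[0,0,0,0,-0.6,0,0],[0,0,0,0,0,0.5,0],[0,0,0,0,0,1,0],[0,0,0,0,0,1,0],[0,0,0,0,0,0.7,0],[0,0,0,0,0,0,0],[0,0,0,0,0,0,0]]}}

```text
time: 12.95
tool_pos: [362.9, 41.4, 171.1]
tcp_rot: [-1.372, -0.913, 0.911]
contact_force: [0.2, -0.5, -0.2]
width: 0.997
```

Run:
```python
from h import *
from bench import env,vision
st=env.get_state(); print(st["tool_pos"],st["contact_force"],st["width"],st["time"])
sc=vision.snapshot("scene");tp=vision.snapshot("top")
im=sc["frame"].copy()
h,m=maskhull(sc,0,(225,125,310,225)); print(fit([(sc,h)],[(0,58),(85,60),(89,60)]))
o=(sc["frame"][120:220,215:315])
f=cv2.resize(o,None,fx=5,fy=5,interpolation=cv2.INTER_CUBIC)
for z,r in((58+31,60),(58+27,60),(0,58)): cv2.polylines(f,[np.int32((proj(sc,circ(480.5,-8.2,z,r))-[215,120])*5+2)],True,(255,0,0),1)
cv2.imwrite("pics/p4.png",f[:,:,::-1])
cv2.imwrite("pics/p5.png",tp["frame"][:,:,::-1]); cv2.imwrite("pics/p6.png",sc["frame"][:,:,::-1])
```

```text
[362.93589458  41.44506048 171.05150138] [ 0.15633824 -0.47870119 -0.20534543] 0.9969696795841703 12.95
(array([468.31188542,  -6.48175779]), array([-0.66268983, -3.02904273]))
```

View pics/p4.png

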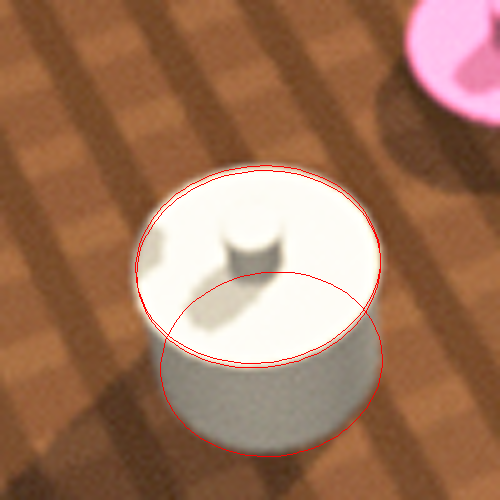

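View pics/p6.png

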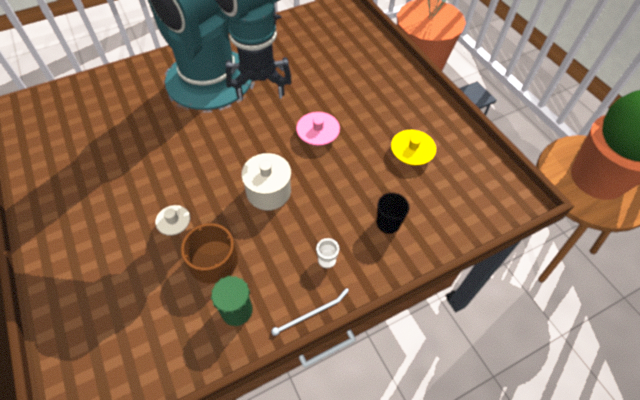

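The picture shows the flange at its home height, the tub upright, and the other things unmoved. This agrees with the force record, so I hand in.

```bash
python3 -c "
from bench import hand_in
print(hand_in())"
```

```text
the job is handed in; nothing more can be done
None
```

The wide cream lid is pressed into the cream tub's mouth and released, and the job is handed in. The arm finished clear of everything at about 13 s. `hand_in()` gives no verdict.

- **First grasp missed:** the fingers shut on nothing because the fingertips were about 33 mm higher than the reported TCP. I probed the knob top gently with shut fingers (4.6 N) to measure this, then gripped the knob 22 mm deeper on the second try.
- **Press:** the lid passed the nubs and stopped on the rim. Reported z held at 65.2 to 65.4 while the push rose from 24 N to 62 N. That puts the lid's origin at about 58 mm, the fully home height. The 62 N was more than the snap needed, but below the 120 N wrist limit.
- **Last picture:** the flange lies within about 1 mm of its modelled home position, with the tub upright. The smaller lid, mate cup and look-alikes look unmoved.
- **Checks that disagreed:** an automatic fit of the closed tub was off by 3 pixels, about 12 mm. I put that down to the dim lower wall being left out of its mask and did not rely on it. In the same overlay the tub's base looked about 1 pixel to the left of the model, so the tub may have slid a few millimetres as the lid centred.

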